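# Reset the tape stand for narrow rolls

## Robot

A 6-joint arm with a two-finger parallel gripper is mounted at the origin on a cart in front of the work surface, level with it; the furniture and walls round the work are solid. World frame = base frame: x ahead of the robot, y to its left, z up, the work surface at z = 0. Lengths are in m, angles in rad, forces in N, time in s.
With the tool pointing down it reaches from about 0.25 to 0.8 m from the base axis. Payload 3.9 kg.
Tool frame: the origin (TCP) lies between the finger pads; the fingertips stand 25 mm ahead of it and the grasp point (between the pads) lies 6 mm ahead of it; z points along the fingers, y is the line along which they close (so a half turn about z gives the same grasp; the last joint's range is limited). The gripper opens to 85 mm and grips with 20 to 120 N. Pads are 22 mm wide; open, the fingers measure 114 mm over their backs; the gripper's body (76 mm by 85 mm) begins 54 mm behind the grasp point. The pads swing forward as they close: fully open they stand 13 mm farther back than shut.
Start: joints at [-1.296, 0.26, -0.138, 1.173, 0, 1.571], TCP at [0.142, -0.505, 0.256] pointing down, gripper open.
Joint ranges: [-2.78, 2.78], [-0.83, 1.72], [-1.28, 1.37], [-1.9, 2.12], [-1.57, 1.48], [-3.14, 3.14]. Speed limits (rad/s): [2.57, 2.57, 3.14, 3.14, 3.14, 3.14].

## Interface

Orientations are given as a unit quaternion [w, x, y, z].
In Python, from station import manip gives the robot as it stands. Calls block until the motion is done:
- manip.reach(position, orientation): joint-space move of the TCP to a pose.
- manip.move_l(position, rotation=None, v=0.15): straight line of the TCP; rotation=None keeps the orientation; v is the mean speed in m/s.
- manip.move_joints(angles): joint-space move.
- manip.gripper_to(opening, squeeze=None): opening from 0.0 (shut) to 1.0 (fully open); squeeze is the grip in N (None keeps the last); returns when the fingers have stopped.
- manip.hold(seconds).
- manip.ik(position, orientation): joint angles nearest the present ones, or None.
- manip.get_state(): the state.
- manip.capture(name): name is "scene" or "top"; returns a dict with "frame" (480x640x3 uint8, blue, green, red), "range_z" (480x640 float32, m along the optical axis (not along the pixel's ray), 0 where there is no reading), "fx", "fy", "cx", "cy" (pixels), "k1" (the pictures are not rectified: a ray, as slopes to the right and down, at radius r is drawn at 1 + k1 r^2 times it, then the intrinsics apply), "pose" (4x4, takes a point from camera to world coordinates). Camera axes: x right, y down, z forward; pixel columns grow to the right and rows downward; lengths in m; the calibration is good to about 2 mm. A picture is of the moment at which its call begins.
A pose or a line that the arm cannot do raises manip.Unreachable and nothing moves.
- manip.sign_off(): hands the job in; it is judged then, once.
The state is a dict: "clock": time; "joints": joint angles; "joint_vel": joint speeds; "joint_torque": joint torques, N m; "position": TCP position; "ee_rot": TCP orientation; "wrist_force": force on the tool from outside, world axes, zero at the start; "moment": the same for the moment, N m; "finger_gap": opening from 0.0 (shut) to 1.0 (fully open); "finger_force": force on a finger pad.
Only numpy, scipy, OpenCV 4.12 (cv2) and the standard library are available. Lean on these libraries where they do the work, as an engineer would, in place of code of your own. Each camera call takes 0.05 s, during which the arm holds its last target. There are 200 camera calls.

## Task

The marking-tape stand is to be reset for small rolls: lift the yellow tape roll off its spindle and gently lay it flat on the bare shelf beside the stand. Then slide the guide by its blue knob along the rail towards the spindle until it clicks into the ball notch, where the two red marks meet (it can be pushed too far), and finish with the gripper still holding the knob with the guide in the notch, ready for the lock screw to be tightened. Leave the cup, dish and timer where they are.

Things in the scene. Friction and masses are not known exactly. Their poses are not given: they have to be found in the camera images.
- stand: Grey tape stand, fixed to the shelf: base plate 90 (x) x 230 (y) x 14 mm, origin at the centre of its underside. Its own y axis runs along the rail; the spindle stands at y = -80 mm on this axis, the rail (18 mm wide, top 20 mm above the shelf) runs from y = -58 to +108 mm to a stop block. A short red line lies across the front (-x) part of the plate at y = -18 mm: the guide's own red mark stands over it when the guide is in the notch.
- spindle_top (a point): Top of the upright steel spindle (diameter 14 mm, tip 66 mm above the shelf). The roll sits on a black seat (diameter 30 to 34 mm) whose top is 28 mm above the shelf, 14 mm above the plate.
- roll_center (a point): Centre of the yellow tape roll (loose, outer diameter 54 mm, bore 19 mm, 25 mm high, about 60 g), half-way up; its z axis is the roll's axis. At the start it is on the spindle, centre about 40 mm above the shelf, with up to 2.5 mm of play; it comes off straight up and its underside must pass the spindle's tip. Lying flat on the shelf its centre is 12.5 mm up.
- guide_knob (a point): Centre of the grip of the guide's upright round blue knob (diameter 22 mm, grip from 43 to 79 mm above the shelf, this point 61 mm up). Moves with the guide. The guide's black block (34 mm wide across the rail, 60 mm along it, top 34 mm above the shelf) lies under the knob; towards the spindle it carries an upright aluminium cheek 50 mm wide, its top 51 mm above the shelf, its face 45 mm from the knob's axis.
- notch (a point): Point fixed to the stand where the knob's centre (point guide_knob) is when the ball sits in the notch.
- guide (a joint): Travel of the guide along the rail towards the spindle, in m: 0 at the far end by the stop block, growing in the stand's -y direction, 0.088 in the ball notch, 0.096 at the end stop. The roll on the spindle stops the guide at about 0.078. Sliding takes about 1 N plus 6 N per m/s; the spring ball draws the guide in over the last 3 mm on either side of the notch and takes about 8 to 11 N to push out again.
- sample_cup: Bystander, loose: white sample cup with yellow lid, 49 mm across, 60 mm high; origin under its centre.
- petri: Bystander, loose: petri dish, 62 mm across, 15 mm high; origin under its centre.
- timer: Bystander, loose: white lab timer with two keys, 58 x 64 x 21 mm; origin under its centre. The bare shelf to the right of the stand, nearer to the robot than the timer, is free for the roll. A monitor stands behind on the right, its right end reaching forward to about x = 0.62, y = -0.45: keep the gripper's body and the wrist clear of it, and draw back towards the robot before swinging across.
There are look-alikes about, which are no part of the job. Of the things that look like the part that bears roll_center, the larger one is meant.

How it is judged:
On the way, in this order (a step that is already met when the one before it is completed fails the run):
1. the fingers hold the roll lifted clear of the spindle's tip (z of roll_center in the frame of stand above 0.0785 m and contact force between the fingers and roll above 0.3 N), for 0.1 s.
2. the roll lies flat on the bare shelf and is let go (height (world z) of roll_center between 0.01 and 0.0155 m and angle between roll_center's own z axis and vertical below 0.1 rad and contact force between the fingers and roll below 0.05 N and linear speed of roll below 0.03 m/s), for 0.2 s.
3. the fingers hold the guide in the ball notch (value of joint guide between 0.0855 and 0.0905 m and contact force between the fingers and guide above 1 N), for 0.3 s.
At the end, for the whole second after the job is handed in: The guide stands still within 2.5 mm of the ball notch with the fingers still holding it (more than 1 N), and the roll lies flat on the shelf (centre 10 to 15.5 mm up, tilt under 0.1 rad), still and untouched by the robot (all of step 3 and velocity of joint guide between -0.01 and 0.01 m/s and height (world z) of roll_center between 0.01 and 0.0155 m and angle between roll_center's own z axis and vertical below 0.1 rad and contact force between each of the arm, the fingers and roll below 0.05 N and linear speed of roll below 0.02 m/s); the arm keeps its last pose, push and grip.
It fails at once if a bystander (cup, dish or timer) is moved more than 20 mm (distance of any of sample_cup, petri, timer from where it was at the start of the episode above 0.02 m).
It fails at once if the roll is dropped or thrown (moves faster than 0.6 m/s out of the fingers) (linear speed of roll above 0.6 m/s and contact force between the fingers and roll below 0.05 N).
It also fails if it takes over 51 s, if anything falls off the work surface, if the arm or the gripper's body presses on something with over 40 N, if the wrist force passes 120 N, or if a joint passes its speed limit or range.

## Working session

There is one attempt and no reset: what is moved stays moved. The work goes in short steps, each a Python script; the robot and the scene stay as the last script left them, time stands still between calls to the robot, and variables do not carry over. Pictures are saved under pics/ and viewed, at most 10 in all, crops included, and the job is handed in when it is done.

```bash
mkdir -p pics; cat > h.py <<'E'
import numpy as np, cv2
from station import manip
def cap(n):
    c=manip.capture(n); return c
def pts(c):
    h,w=c["range_z"].shape
    u,v=np.meshgrid(np.arange(w),np.arange(h))
    K=np.array([[c["fx"],0,c["cx"]],[0,c["fy"],c["cy"]],[0,0,1.]])
    p=cv2.undistortPoints(np.stack([u,v],-1).reshape(-1,1,2).astype(np.float64),K,np.array([c["k1"],0,0,0,0.])).reshape(h,w,2)
    z=c["range_z"]
    P=np.stack([p[...,0]*z,p[...,1]*z,z],-1)
    W=P@c["pose"][:3,:3].T+c["pose"][:3,3]
    W[z==0]=np.nan
    R=np.concatenate([p,np.ones((h,w,1))],-1)@c["pose"][:3,:3].T
    return W,R   # world points, ray directions
def plane(c,R,uv,z):
    u,v=int(round(uv[0])),int(round(uv[1])); o=c["pose"][:3,3]; d=R[v,u]
    return o+d*(z-o[2])/d[2]
E
python3 - <<'E'
from h import *
import pickle
s=manip.get_state(); print(s["clock"],s["position"],s["ee_rot"],s["finger_gap"])
d={}
for n in("scene","top"):
    c=cap(n); d[n]=c; cv2.imwrite(f"pics/{n}0.png",c["frame"]); print(n,c["pose"].round(3).tolist(),c["fx"],c["k1"])
pickle.dump(d,open("c0.pkl","wb"))
E
```

```text
0.0 [ 0.1422817  -0.50467254  0.2554468 ] [-9.82585060e-04  9.90574643e-01  1.36970419e-01 -1.27071863e-04] 0.9981503778332493
scene [[-0.86, -0.334, 0.386, 0.099], [-0.511, 0.56, -0.653, 0.672], [0.002, -0.758, -0.652, 0.866], [0.0, 0.0, 0.0, 1.0]] 622.2893177798835 0.04582008847733321
top [[-0.026, -0.998, 0.058, 0.488], [-1.0, 0.025, -0.009, -0.098], [0.008, -0.058, -0.998, 1.346], [0.0, 0.0, 0.0, 1.0]] 596.467911595286 -0.18823120131978366
```

View pics/scene0.png

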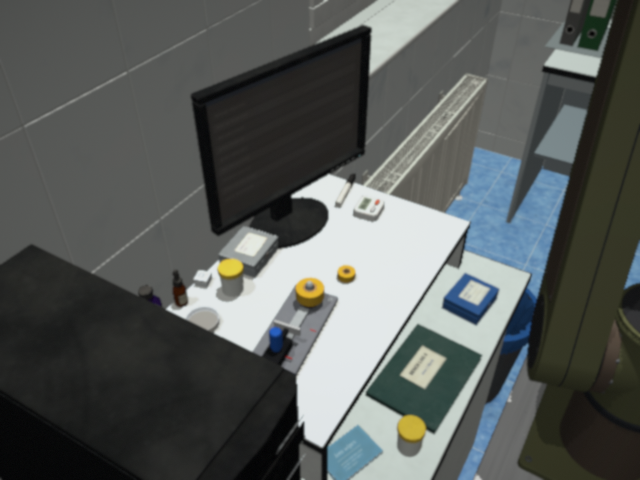

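View pics/top0.png

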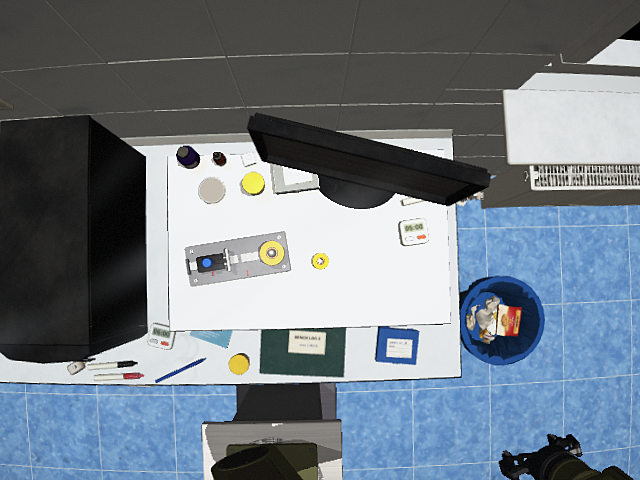

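Scene view: stand at about (300,325), large roll at (310,291) and knob at (277,338). Top view: stand at (238,258), knob at (207,263), cup (253,183), dish (211,190), timer (413,232).
There are two candidates for the roll in the top view: the large one on the spindle at (271,253) and the small loose one at (320,261). The large one fits because it sits on the spindle and is the larger. I'll confirm that in a crop and measure.

```bash
python3 - <<'E'
from h import *
import pickle
d=pickle.load(open("c0.pkl","rb"))
c=d["top"]; W,R=pts(c); f=c["frame"]; hsv=cv2.cvtColor(f,cv2.COLOR_BGR2HSV)
cv2.imwrite("pics/crop0.png",cv2.resize(f[210:300,170:350],None,fx=4.4,fy=4.4,interpolation=cv2.INTER_CUBIC))
def comps(m,zs,name,mina=8):
    n,l,st,ce=cv2.connectedComponentsWithStats(m.astype(np.uint8))
    for i in range(1,n):
        if st[i,4]>=mina and 140<ce[i][0]<460 and 140<ce[i][1]<330:
            q=(l==i)
            (cx,cy),r=cv2.minEnclosingCircle(np.argwhere(q)[:,::-1].astype(np.float32))
            print(name,ce[i].round(1),st[i,4],"circ",round(cx,1),round(cy,1),round(r,1),"plane",[plane(c,R,(cx,cy),z)[:2].round(4).tolist() for z in zs],"depth",np.nanmedian(W[q],0).round(4))
H,S,V=[hsv[...,i] for i in range(3)]
comps((H>18)&(H<35)&(S>120)&(V>100),[.0525],"yel",20)
comps((H>100)&(H<125)&(S>150)&(V>60),[.079],"blue")
comps(((H<8)|(H>172))&(S>100)&(V>80),[.014,.034],"red",2)
# grey plate from depth
m=(W[...,2]>.008)&(W[...,2]<.022); roi=np.zeros(m.shape,bool); roi[220:300,175:300]=1
m&=roi
n,l,st,ce=cv2.connectedComponentsWithStats(m.astype(np.uint8)); print(st[1:][st[1:,4]>50])
P=W[m]; r=cv2.minAreaRect((P[:,:2]*1000).astype(np.float32)); print("plate",r,np.median(P[:,2]))
g=(S<60)&(V>70)&(V<170)&roi; n,l,st,ce=cv2.connectedComponentsWithStats(g.astype(np.uint8)); k=st[1:,4].argmax()+1
pp=np.array([plane(c,R,p[::-1],.014)[:2]*1000 for p in np.argwhere(l==k)],np.float32); r2=cv2.minAreaRect(pp);print("plate colour",r2,cv2.boxPoints(r2).round(1).tolist())
# scene
c=d["scene"]; Wt=W; W,R=pts(c); hsv=cv2.cvtColor(c["frame"],cv2.COLOR_BGR2HSV); H,S,V=[hsv[...,i] for i in range(3)]
for nm,m in(("yel",(H>15)&(H<35)&(S>120)&(V>100)),("blue",(H>100)&(H<125)&(S>150)&(V>60))):
    roi=np.zeros(m.shape,bool); roi[250:370,260:360]=1
    q=m&roi; P=W[q]; n,l,st,ce=cv2.connectedComponentsWithStats(q.astype(np.uint8))
    for i in range(1,n):
        if st[i,4]>20: P=W[l==i]; t=P[P[:,2]>np.nanpercentile(P[:,2],60)]; print("scene",nm,ce[i],st[i,4],"topmean",t.mean(0).round(4),"min",np.nanmin(P,0).round(3),"max",np.nanmax(P,0).round(3))
E
```

```text
yel [252.8 182.7] 375 circ 253.0 182.5 11.1 plane [[0.6889, 0.022]] depth [0.6859 0.0214 0.0606]
yel [271.6 252.7] 346 circ 271.6 252.6 12.2 plane [[0.5325, -0.0165]] depth [ 0.533  -0.0161  0.0531]
yel [320.1 260.7] 159 circ 320.1 260.8 8.0 plane [[0.5125, -0.1202]] depth [ 0.5135 -0.1206  0.0173]
blue [206.4 262. ] 77 circ 206.5 262.0 4.9 plane [[0.5157, 0.1234]] depth [0.5158 0.1231 0.0789]
red [212.  272.5] 4 circ 212.0 272.5 1.5 plane [[0.4944, 0.1216], [0.4943, 0.1183]] depth [0.4933 0.1198 0.0248]
red [247.  272.5] 4 circ 247.0 272.5 1.5 plane [[0.4927, 0.0428], [0.4926, 0.0407]] depth [0.4916 0.0427 0.015 ]
[[ 185  231  106   56 2965]]
plate ((523.0111083984375, 69.88125610351562), (268.8246154785156, 169.999267578125), 89.35836791992188) 0.014501920819357639
plate colour ((520.3499755859375, 89.884765625), (89.69447326660156, 182.82296752929688), 7.985045433044434) [[463.20001220703125, 174.1999969482422], [488.6000061035156, -6.900000095367432], [577.5, 5.599999904632568], [552.0999755859375, 186.60000610351562]]
scene yel [345.65277778 273.09259259] 216 topmean [ 0.5109 -0.1182  0.0179] min [ 0.494 -0.14   0.004] max [ 0.529 -0.101  0.023]
scene yel [309.09903382 289.48309179] 414 topmean [ 0.5292 -0.012   0.0543] min [ 0.503 -0.042  0.039] max [0.557 0.014 0.058]
scene blue [275.65306122 338.55918367] 245 topmean [0.5116 0.1244 0.0787] min [0.502 0.093 0.037] max [0.522 0.135 0.083]
```

View pics/crop0.png

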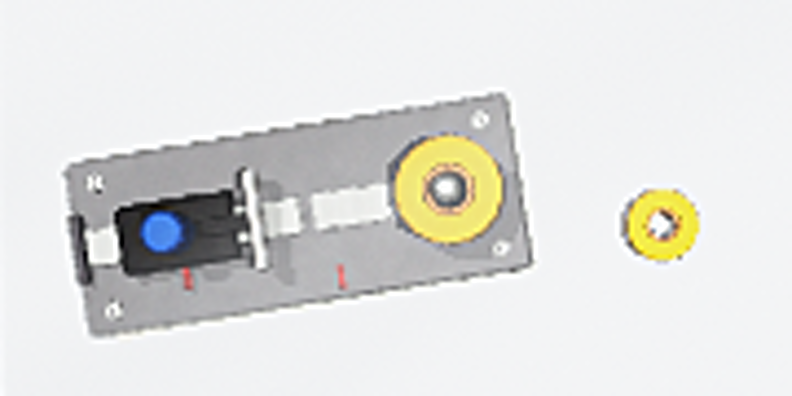

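The crop confirms it: the large roll on the spindle at (271,253) is the target, and the small loose roll at (320,261) is the look-alike. The red marks are at (212,272) on the guide and (247,272) on the plate. Knob to spindle is 141 mm, which puts the guide at about 0.009, and that agrees with the distance between the marks. Next I'll refine from the scene view and move above the roll.

```bash
cat >> h.py <<'E'
YAW=np.deg2rad(7.3)
def quat(a=YAW):   # tool down, closing line (tool y) along (cos a, sin a)
    from scipy.spatial.transform import Rotation as Ro
    y=np.array([np.cos(a),np.sin(a),0]); z=np.array([0,0,-1.]); 
    q=Ro.from_matrix(np.stack([np.cross(y,z),y,z],1)).as_quat(); return [q[3],*q[:3]]
def st(msg=""):
    s=manip.get_state(); print(msg,round(s["clock"],2),"p",np.round(s["position"],4),"F",np.round(s["wrist_force"],2),"gap",round(s["finger_gap"],3),"ff",s["finger_force"]); return s
E
python3 - <<'E'
from h import *
import pickle
d=pickle.load(open("c0.pkl","rb"))
c=d["scene"]; W,R=pts(c); o=c["pose"][:3,3]; hsv=cv2.cvtColor(c["frame"],cv2.COLOR_BGR2HSV); H,S,V=[hsv[...,i] for i in range(3)]
yel=(H>12)&(H<35)&(S>110)&(V>60); blue=(H>100)&(H<130)&(S>130)&(V>40)
def cyl(m,box,zt,zb):
    q=np.zeros(m.shape,bool); q[box[0]:box[1],box[2]:box[3]]=1; q&=m
    # top disc's upper edge and lateral edges via plane z=zt: lateral extent gives axis lateral; far edge gives range
    X=o+R[q]*((zt-o[2])/R[q][:,2])[:,None]; 
    h=np.array([R[q].mean(0)[0],R[q].mean(0)[1]]); h/=np.linalg.norm(h); l=np.array([-h[1],h[0]])
    a=X[:,:2]@h; b=X[:,:2]@l
    print("far",a.max(),"lat",b.min(),b.max(),"width",np.ptp(b))
    return h,l,a.max(),(b.min()+b.max())/2
for nm,m,box,zt,r in(("roll",yel,(265,315,285,330),.0525,.027),("knob",blue,(320,355,262,295),.079,.011)):
    h,l,a,b=cyl(m,box,zt,0); print(nm,(h*(a-r)+l*b).round(4))
try:
    manip.reach([0.531,-0.0155,0.20],quat())
except manip.Unreachable as e: print(e)
manip.gripper_to(1.0,20)
s=st(); print(s["joints"],quat(),s["ee_rot"])
c=cap("top"); cv2.imwrite("pics/t1.png",c["frame"])
E
```

```text
far 0.32088773316538044 lat 0.41668389717245113 0.46649791221720943 width 0.0498140150447583
roll [ 0.5303 -0.0139]
far 0.2192064503523856 lat 0.4725520432128792 0.49368640968567673 width 0.02113436647279754
knob [0.5113 0.1238]
 2.56 p [ 0.531  -0.0161  0.2   ] F [0.19 0.6  0.74] gap 1.0 ff 0.0
[-3.03717100e-02  3.00698880e-01 -2.31575342e-01  1.03845000e+00
 -5.42716359e-05  1.41421627e+00] [np.float64(0.0), np.float64(0.6606570182018237), np.float64(0.7506878874077263), np.float64(0.0)] [4.50720772e-05 6.61107570e-01 7.50291129e-01 2.10514221e-06]
```

```bash
python3 - <<'E'
from h import *
manip.move_l([0.5314,-0.0152,0.09],v=0.15); st("above")
manip.move_l([0.5314,-0.0152,0.057],v=0.08); st("down")
manip.gripper_to(0.0,20); st("closed")
c=cap("scene"); cv2.imwrite("pics/s2.png",cv2.resize(c["frame"][220:380,230:400],None,fx=3.5,fy=3.5,interpolation=cv2.INTER_CUBIC))
E
```

```text
above 3.49 p [ 0.5321 -0.0152  0.0907] F [-0.54 -0.21  0.3 ] gap 1.0 ff 0.0
down 4.05 p [ 0.5315 -0.0152  0.0572] F [0.88 0.38 0.77] gap 1.002 ff 0.0
closed 4.45 p [ 0.5323 -0.0152  0.0579] F [-1.1   0.07  5.52] gap 0.628 ff 20.800941037014127
```

View pics/s2.png

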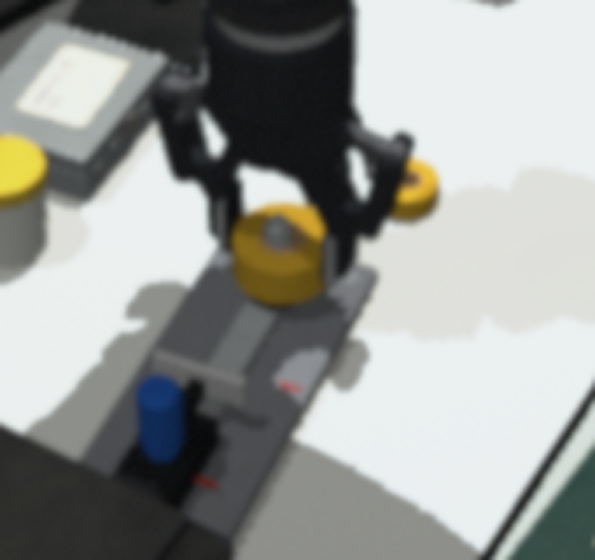

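The picture shows both pads on the large roll at about (280,255), with the small roll untouched. The lateral force is low, so I'll lift slowly.

```bash
python3 - <<'E'
from h import *
manip.gripper_to(0.0,30)
p=manip.get_state()["position"]
manip.move_l([p[0],p[1],0.135],v=0.07); manip.hold(0.3); st("lifted")
manip.move_l([0.47,-0.20,0.12],v=0.15); manip.hold(.3); s=st("over")
c=cap("scene"); cv2.imwrite("pics/s3.png",c["frame"][190:430,240:560])
W,R=pts(c); c2=cap("top"); cv2.imwrite("pics/t3.png",c2["frame"][160:340,170:440])
manip.move_l([0.47,-0.20,0.042],v=0.1); manip.hold(.2); st("low")
E
```

```text
lifted 6.28 p [ 0.5321 -0.0152  0.1347] F [-0.11  0.07 -0.99] gap 0.621 ff 32.13160179555416
over 8.03 p [ 0.4702 -0.1996  0.12  ] F [ 0.81 -0.59 -0.25] gap 0.624 ff 32.12718699127436
low 9.27 p [ 0.4705 -0.2002  0.0427] F [-0.21  0.4  -0.79] gap 0.621 ff 32.12988356128335
```

View pics/s3.png

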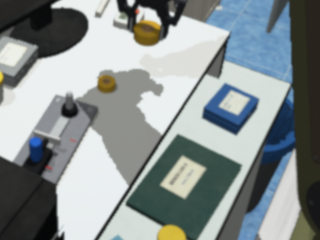

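The roll is held level at (148,33) in the crop and the spindle is bare. Next I'll lower it to contact.

```bash
python3 - <<'E'
from h import *
z=0.034
while z>0.0255:
    manip.move_l([0.47,-0.20,z],v=0.03); manip.hold(.15); F=np.mean([(manip.hold(.03),manip.get_state()["wrist_force"][2])[1] for _ in range(4)]); print(round(z,4),round(F,2))
    if F>3: break
    z-=0.0015
s=st("contact"); 
manip.gripper_to(0.75,20); manip.hold(.3); st("open")
manip.gripper_to(1.0); p=manip.get_state()["position"]
manip.move_l([0.47,-0.20,0.15],v=0.12); st("up")
c=cap("top"); W,R=pts(c); hsv=cv2.cvtColor(c["frame"],cv2.COLOR_BGR2HSV); H,S,V=[hsv[...,i] for i in range(3)]
cv2.imwrite("pics/t4.png",cv2.resize(c["frame"][170:330,170:440],None,fx=2.9,fy=2.9,interpolation=cv2.INTER_CUBIC))
c=cap("scene"); W,R=pts(c); hsv=cv2.cvtColor(c["frame"],cv2.COLOR_BGR2HSV); H,S,V=[hsv[...,i] for i in range(3)]
m=(H>12)&(H<35)&(S>110)&(V>60); n,l,stt,ce=cv2.connectedComponentsWithStats(m.astype(np.uint8))
for i in range(1,n):
    if stt[i,4]>60: print(ce[i].round(),stt[i,4],np.nanmedian(W[l==i],0).round(3),np.nanpercentile(W[l==i][:,2],95).round(4))
E
```

```text
0.034 -0.5
0.0325 -0.21
0.031 -0.73
0.0295 5.45
contact 11.57 p [ 0.4703 -0.2001  0.03  ] F [-1.84  0.97  5.31] gap 0.624 ff 32.612070702016354
open 12.13 p [ 0.47   -0.2     0.0294] F [-0.82  0.21  0.95] gap 0.749 ff 0.0
up 13.64 p [ 0.4694 -0.1998  0.1493] F [-0.07 -0.18 -0.04] gap 1.005 ff 0.0
[384. 257.] 512 [ 0.465 -0.191  0.024] 0.027
[230. 268.] 420 [0.682 0.024 0.06 ] 0.0624
[346. 273.] 248 [ 0.511 -0.116  0.016] 0.0194
[411. 428.] 626 [ 0.271  0.079 -0.069] -0.0662
```

View pics/t4.png

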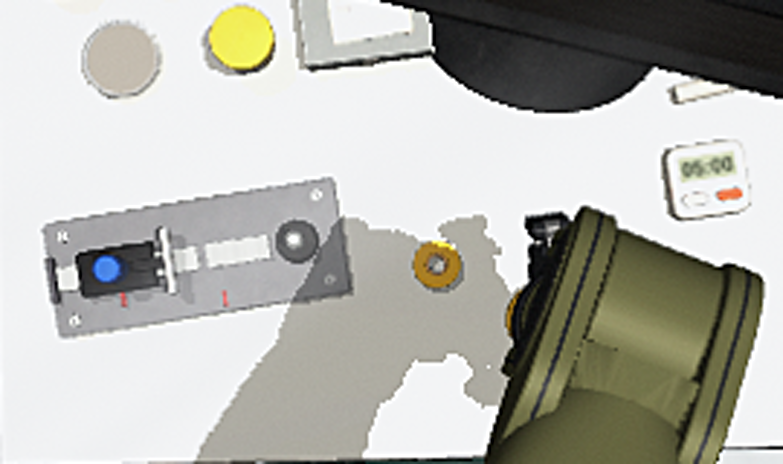

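The large roll lies flat at about (0.467,-0.20), mostly hidden behind the arm at (512,313), with its top at 27 mm. The small roll, cup, dish and timer are unmoved. Now for the knob: I'll check the cabinet's clearance and locate the spindle first.

```bash
python3 - <<'E'
from h import *
import pickle
W0,_=pts(pickle.load(open("c0.pkl","rb"))["top"])
m=(W0[...,2]>.1)&(W0[...,0]>.35)&(W0[...,0]<.7)&(W0[...,1]>.1); print("cabinet ymin",np.nanmin(W0[m][:,1]),"zmax",np.nanmax(W0[m][:,2]))
manip.move_l([0.5135,0.1236,0.15],v=0.2) if False else None
manip.move_l([0.47,-0.10,0.17],v=0.2)
c=cap("top"); W,R=pts(c); hsv=cv2.cvtColor(c["frame"],cv2.COLOR_BGR2HSV); H,S,V=[hsv[...,i] for i in range(3)]
manip.move_l([0.50,0.1236,0.15],quat(),v=0.2); manip.gripper_to(0.7,20)
manip.move_l([0.5135,0.1236,0.15],v=0.15); st("above knob")
c=cap("top"); W,R=pts(c); g=cv2.cvtColor(c["frame"],cv2.COLOR_BGR2GRAY)
roi=np.zeros(g.shape,bool); roi[238:268,258:288]=1
q=roi&(W[...,2]>.021)&(W[...,2]<.036); (u,v),r=cv2.minEnclosingCircle(np.argwhere(q)[:,::-1].astype(np.float32)); print("seat",u,v,r,plane(c,R,(u,v),.028),q.sum())
q=roi&(W[...,2]>.05); print("spindle depth pts",q.sum(),W[q].mean(0))
cv2.imwrite("pics/t5.png",cv2.resize(c["frame"][210:300,170:350],None,fx=4.4,fy=4.4,interpolation=cv2.INTER_CUBIC))
E
```

```text
cabinet ymin 0.30411418241219257 zmax 0.2955150762556218
above knob 16.37 p [0.5142 0.1236 0.1501] F [ 1.1   0.17 -0.  ] gap 0.701 ff 0.0
seat 268.1956481933594 253.93478393554688 10.976311683654785 [ 0.5313007  -0.00609249  0.028     ] 148
spindle depth pts 34 [ 0.53383986 -0.01493866  0.0638825 ]
```

View pics/t5.png

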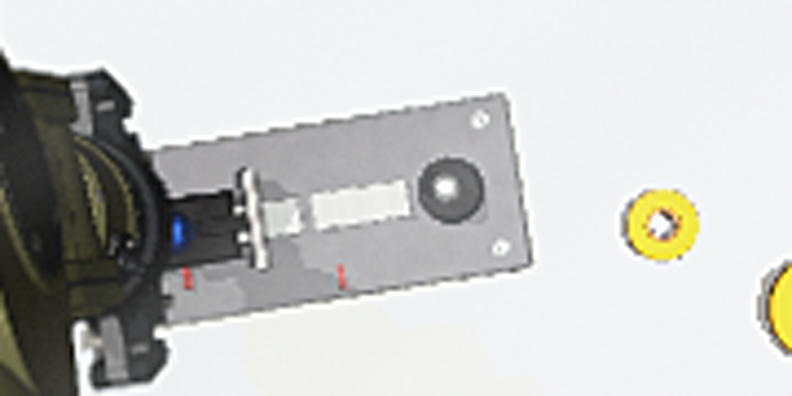

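The gripper stands around the knob, and the marks are at (188,278) and (342,276) in the crop. Next I'll descend, grip and slide about 60 mm.

```bash
python3 - <<'E'
from h import *
manip.move_l([0.5135,0.1236,0.071],v=0.1); st("down")
manip.gripper_to(0.0,40); s=st("grip")
p0=np.array([0.5135,0.1236,0.071]); u=np.array([np.sin(YAW),-np.cos(YAW),0])
for d in(.02,.04,.06):
    manip.move_l(p0+u*d,v=0.06); manip.hold(.15); st(d)
c=cap("scene"); cv2.imwrite("pics/s6.png",cv2.resize(c["frame"][260:380,240:380],None,fx=5,fy=5,interpolation=cv2.INTER_CUBIC))
W,R=pts(c); hsv=cv2.cvtColor(c["frame"],cv2.COLOR_BGR2HSV); H,S,V=[hsv[...,i] for i in range(3)]
m=((H<10)|(H>170))&(S>60)&(V>60); m[:260]=0;m[380:]=0;m[:,:240]=0;m[:,380:]=0
n,l,stt,ce=cv2.connectedComponentsWithStats(m.astype(np.uint8))
for i in range(1,n):
    if stt[i,4]>3: print("red",ce[i].round(1),stt[i,4],plane(c,R,ce[i],.0145),np.nanmedian(W[l==i],0))
E
```

```text
down 17.36 p [0.5139 0.1237 0.0715] F [0.66 0.31 0.32] gap 0.699 ff 0.0
grip 17.78 p [0.5158 0.124  0.072 ] F [ 5.25 -0.18  0.35] gap 0.243 ff 39.142635790631175
0.02 18.42 p [0.5185 0.104  0.072 ] F [ 5.16 -0.03  2.24] gap 0.246 ff 39.20615698909387
0.04 19.05 p [0.5212 0.0841 0.072 ] F [6.07 0.26 2.54] gap 0.24 ff 39.194272679742426
0.06 19.68 p [0.5239 0.064  0.072 ] F [ 5.53 -0.95  2.1 ] gap 0.243 ff 39.17592796264216
red [312.4 329.9] 7 [0.49143264 0.04163005 0.0145    ] [0.49166876 0.04125025 0.01412589]
red [302.4 331.9] 13 [0.50435797 0.054783   0.0145    ] [0.50199549 0.05904997 0.02065316]
```

View pics/s6.png

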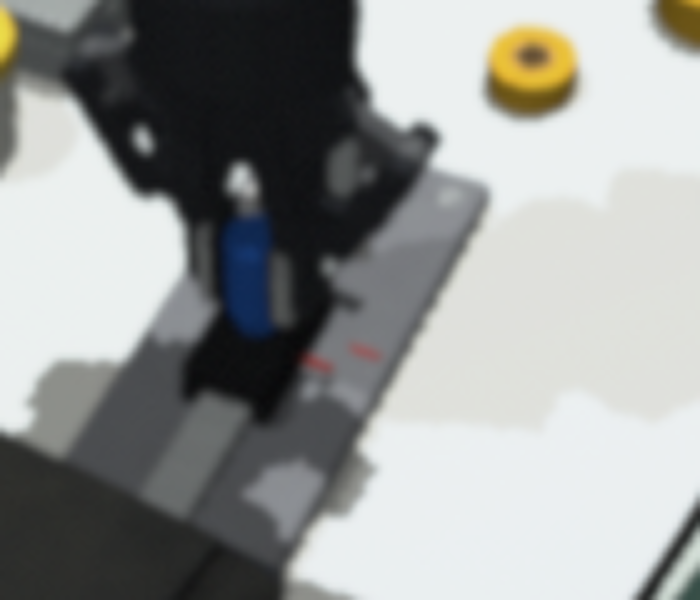

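Guide mark at (317,362) and plate mark at (365,352) in the crop; about 16–19 mm remain. The steady 5.5 N across the rail shows the knob is about 2 mm further in +x than I commanded, so I'll correct that and then feel for the notch in 1 mm steps.

```bash
python3 - <<'E'
from h import *
p0=np.array([0.5162,0.1236,0.0713]); u=np.array([np.sin(YAW),-np.cos(YAW),0])
manip.move_l(p0+u*.06,v=0.03)
ref=None
for d in np.r_[.068,np.arange(.071,.0835,.001)]:
    manip.move_l(p0+u*d,v=0.03); manip.hold(.1)
    L=[]
    for _ in range(5): manip.hold(.02); s=manip.get_state(); L.append(np.r_[s["wrist_force"],s["position"]])
    m=np.mean(L,0); act=(m[3:]-p0)@u
    print(round(d*1e3,1),"act",round(act*1e3,2),"Fu",round(m[:3]@u,2),"F",m[:3].round(1),round(s["clock"],1))
    if d>.073 and m[:3]@u<-3: break
E
```

```text
68.0 act 67.45 Fu -1.44 F [1.2 1.6 5.6] 20.6
71.0 act 71.04 Fu 0.43 F [ 1.  -0.3  5.2] 21.0
72.0 act 71.24 Fu -2.23 F [0.8 2.3 5.3] 21.4
73.0 act 72.01 Fu -2.66 F [0.9 2.8 5.6] 21.9
74.0 act 73.52 Fu -0.97 F [1.1 1.1 5.3] 22.3
75.0 act 75.0 Fu 0.79 F [ 1.3 -0.6  5.4] 22.8
76.0 act 76.57 Fu 2.38 F [ 1.6 -2.2  4.9] 23.2
77.0 act 76.81 Fu -0.57 F [1.1 0.7 4.9] 23.6
78.0 act 77.03 Fu -2.41 F [0.8 2.5 5.2] 24.1
79.0 act 77.25 Fu -4.93 F [0.7 5.1 5.6] 24.5
```

The guide was drawn in at 76 mm (Fu +2.4 N) and then resisted at about 77 mm, so that is the notch. I'll take off the push and verify.

```bash
python3 - <<'E'
from h import *
p0=np.array([0.5165,0.1236,0.0713]); u=np.array([np.sin(YAW),-np.cos(YAW),0])
manip.move_l(p0+u*.0772,v=0.03); manip.hold(.5); s=st("held"); print((s["position"]-p0)@u)
c=cap("scene"); a=cv2.resize(c["frame"][280:370,260:380],None,fx=6,fy=6,interpolation=cv2.INTER_CUBIC)
cv2.imwrite("pics/s7.png",a)
E
```

```text
held 25.23 p [0.5263 0.0474 0.072 ] F [0.18 0.41 5.76] gap 0.242 ff 39.50632047839463
0.07685330939008586
```

View pics/s7.png

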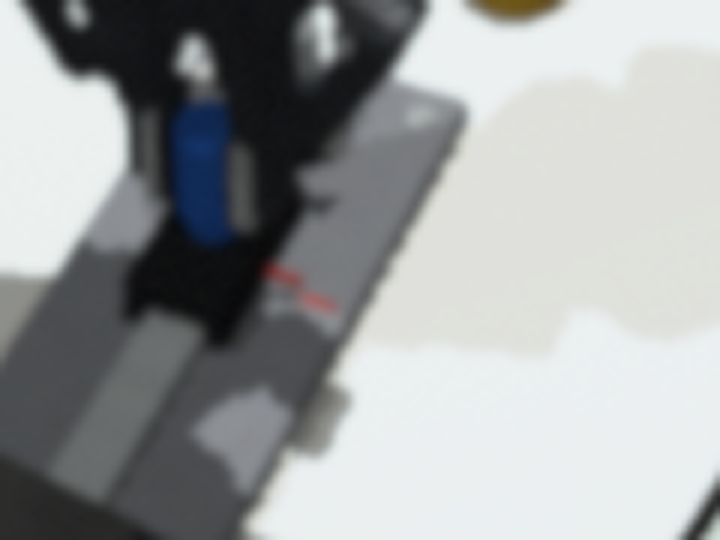

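The red marks meet in line at (283,275) and (318,302), the guide sits in the notch with almost no push along the rail, and the knob is held at 39 N. I'm handing it in.

```bash
python3 -c "
from h import *
print(manip.sign_off())"
```

```text
the job is handed in; nothing more can be done
None
```

The job is handed in (no verdict was returned): the yellow roll lies flat on the bare shelf to the right of the stand, and the gripper is holding the knob with the guide in the ball notch and the red marks lined up.

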